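Lock off the bench isolator and try the start button

ROBOT

A 6-joint arm with a two-finger parallel gripper is mounted at the origin on a cart in front of the work surface, level with it; the furniture and walls round the work are solid. World frame = base frame: x ahead of the robot, y to its left, z up, the work surface at z = 0. Lengths are in m, angles in rad, forces in N, time in s.
With the tool pointing down it reaches from about 0.425 to 0.95 m from the base axis. Payload 3.5 kg.
Tool frame: the origin (TCP) lies on the centre line of the jaws, within the pads' length; the fingertips stand 17 mm ahead of it and the grasp point (between the pads) lies 2 mm behind it; z points along the fingers, y is the line along which they close (so a half turn about z gives the same grasp; the last joint's range is limited). The gripper opens to 85 mm and grips with 20 to 120 N. Pads are 22 mm wide; open, the fingers measure 114 mm over their backs; the gripper's body (76 mm by 85 mm) begins 54 mm behind the grasp point. The pads swing forward as they close: fully open they stand 13 mm farther back than shut.
Start: joints at [1.155, 0.286, 1.577, -0, 1.279, -0.15], TCP at [0.177, 0.651, 0.248] pointing down, gripper open.
Joint ranges: [-2.77, 2.77], [-0.9, 2.22], [0.21, 2.48], [-1.53, 4.67], [0.24, 2.81], [-2.84, 2.84]. Speed limits (rad/s): [2.79, 2.79, 3.14, 3.14, 3.14, 3.14].

INTERFACE

Orientations are given as a unit quaternion [x, y, z, w].
In Python, from plant import ctrl gives the robot as it stands. The module is installed in compiled form; this text tells all that it offers.
- The arm moves only by the tool drive_tool, never from a script. Its argument "moves" is a list of rows, each a list of 3 entries, a list of its own where there are three numbers: the turn, a rotation vector about the tool's x, y, z in rad, then the shift along the tool's x, y, z in m, then the finger opening in m, from 0 to 0.0854. A call has 1 to 5 rows; each row shifts and turns the commanded pose from where the row before left it, along the tool's axes as they then stand; what a row does not reach is not made up. A row lasts 1/8 s, in which the tool goes at most 62.5 mm and 10.7 degrees, less where a joint would pass 70% of its speed; a pose out of reach is approached as far as the arm can. A call with a gripper value outside its range is refused whole. The fingers move at their own pace and stop on an object; "grip_force" is the grip in N (left out, the last holds). Time passes only in rows, so rows that do not move let the fingers close. It gives the time, the measured TCP pose, the force, the opening and the grip force at its end, in the units of the state.
- ctrl.get_state(): the state, without advancing time (a new reading comes with each control period).
- ctrl.read_camera(name): name is "scene" or "top"; returns a dict with "image" (420x560x3 uint8, red, green, blue), "fx", "fy", "cx", "cy" (pixels), "R" (3x3) and "t" (3): a world point X has camera coordinates R X + t. Camera axes: x right, y down, z forward; pixel columns grow to the right and rows downward; lengths in m; the calibration is good to about 2 mm. A picture is of the moment at which its call begins. There is no depth.
- ctrl.sign_off(): hands the job in; it is judged then, once.
The state is a dict: "time": time; "qpos": joint angles; "dq": joint speeds; "joint_efforts": joint torques, N m; "eef_pos": TCP position; "tcp_rot": TCP orientation; "contact_force": force on the tool from outside, world axes, zero at the start; "wrist_torque": the same for the moment, N m; "opening": opening from 0.0 (shut) to 1.0 (fully open); "finger_force": force on a finger pad.
Only numpy, scipy, OpenCV 4.12 (cv2) and the standard library are available. Lean on these libraries where they do the work, as an engineer would, in place of code of your own. Each camera call takes 0.05 s, during which the arm holds its last target. There are 200 camera calls.

TASK

Swing the red handle of the grey bench isolator round to off, so that the hole in its end lines up with the hole in the steel hasp lug, and slide the captive steel bolt by its blue knob fully home through both holes. Only once it is locked off, press the green start button fully down and let it come up again, to prove that the supply is dead. Leave the other things on the bench where they are.

Things in the scene. Friction and masses are not known exactly. Their poses are not given: they have to be found in the camera images.
- isolator: grey enclosure, 170 (its x) x 250 (its y) x 55 mm high, fixed to the bench, flat cover on top with a yellow face plate. Origin: centre of the underside. Its +y end has two cable glands that stick out 18 mm. On the cover: a red swing handle towards its +y end and, towards its -y end, a steel hasp lug and a captive lock bolt, both on the line x = -30 mm of the enclosure
- pivot (a point): fixed point on the handle's vertical pivot axis, 50 mm above the cover (the height of point handle_grip); at x = -30, y = 80 mm of the enclosure. Red hub below it: 44 mm across, 12 mm high, with a 4 mm steel cap
- handle (a joint): angle of the red handle about its vertical pivot, rad: 0 points along the enclosure's +x (on, red dot), grows clockwise seen from above; 1.571 points along the enclosure's -y, straight at the hasp lug (off, green dot; the holes are in line). There is no stop or detent at off: it can overrun to a stop at 1.95. It starts between 0 and 0.5 and stays where it is left (friction about 0.15 N m)
- handle_grip (a point): point on the axis of the handle's upright round black grip, 21 to 22 mm across, 50 mm above the cover; 62 mm from the pivot axis. The grip stands from 11 to 67 mm above the cover on the flat red bar (16 mm wide, top 11 mm above the cover)
- handle_hole (a point): centre of the square hole in the red lug at the handle's end, 98 mm from the pivot axis, 18 mm above the cover. The hole points along the handle and is 16 mm wide and 14 mm high; the lug is 28 mm wide, 6 mm thick, its top 30 mm above the cover
- hasp_hole (a point): centre of the square hole in the fixed steel hasp lug (30 mm wide, 6 mm thick, top 30 mm above the cover), 18 mm above the cover, at x = -30, y = -30 mm of the enclosure. At off the handle's hole stands 12 mm from it towards the pivot, on one line
- bolt (a joint): travel of the captive lock bolt along the enclosure's +y, m: 0 drawn back, 0.026 fully home against its stop, through both holes. The bolt is a round steel rod of 7 mm with a round nose; misaligned, it butts on the handle's lug. It starts between 0 and 0.003, slides with about 1.5 N and stays where it is left
- bolt_knob (a point): point on the axis of the bolt's upright round blue knob (11 mm across, 40 mm tall, from 18 to 58 mm above the cover), 45 mm above the cover. Drawn back its axis is 24 mm from the middle of a rear steel bracket (top 30 mm above the cover) and 54 mm from the middle of the hasp lug
- start_top (a point): centre of the top face of the green start button (30 mm across, top 62 mm above the bench when up) on a grey station of 80 x 70 x 40 mm fixed to the bench
- start (a joint): travel of the start button downwards, m: 0 up, 0.006 fully down (about 5 N); springs back
- loupe_mid (a point): bystander: black stand magnifier, 42 mm across, 41 mm tall; its centre
- spindle_nose_mid (a point): bystander: stepped steel shaft sample, 40 mm across, 50 mm tall, standing on its flange; its centre
- micrometer_mid (a point): bystander: steel micrometer lying flat, 39 x 132 x 14 mm; its centre
- bush_b_mid (a point): bystander: bronze bush, 32 mm across, 22 mm tall; its centre
Things that resemble listed ones, but are neither listed nor needed, are in the scene too. Of the things that look like the part that bears start_top, the larger one is meant.

How it is judged:
On the way, in this order (a step that is already met when the one before it is completed fails the run):
1. the handle is at off with its hole in line with the hasp hole (within 0.06 rad), the bolt not yet through (under 12 of 26 mm) (value of joint handle between 1.511 and 1.631 rad and value of joint bolt below 0.012 m), for 0.2 s.
2. the bolt is home through both holes (at least 22 of 26 mm) (value of joint handle between 1.501 and 1.641 rad and value of joint bolt above 0.022 m), for 0.2 s.
3. the start button is pressed (at least 4 of 6 mm) (value of joint start above 0.004 m and value of joint bolt above 0.022 m), for 0.02 s.
At the end, for the whole second after the job is handed in: handle at off within 0.07 rad, bolt at least 22 mm of its 26 mm home through both holes, start button up again (under 1.5 mm) (all of step 2 and value of joint start below 0.0015 m); the robot touches nothing.
It fails at once if the start button is pressed before the bolt is home (value of joint start above 0.003 m and value of joint bolt below 0.022 m).
It fails at once if a bystander is moved more than 20 mm (distance of any of loupe_mid, spindle_nose_mid, micrometer_mid, bush_b_mid from where it was at the start of the episode above 0.02 m).
It also fails if it takes over 51 s, if anything falls off the work surface, if the arm or the gripper's body presses on something with over 40 N, if the wrist force passes 120 N, or if a joint passes its speed limit or range.

## Working session

There is one attempt and no reset: what is moved stays moved. The work goes in short steps, Python scripts to look and compute and a tool call to move; the robot and the scene stay as the last step left them, time stands still between calls to the robot, and variables do not carry over. Pictures are saved under pics/ and viewed, at most 10 in all, crops included, and the job is handed in when it is done.

Besides the shell and the picture viewer there is one more tool, called after "Emit:" by a JSON object that holds its "api" and its "payload", one argument or row to a line. drive_tool: Moves the arm, as the interface text tells. Its arguments: {"type":"object","properties":{"moves":{"type":"array","items":{"type":"array"}},"grip_force":{"type":"number"}},"required":["moves"]}

```bash
mkdir -p pics; python3 - <<'E'
from plant import ctrl
import cv2,pickle
d={}
for n in("scene","top"):
    c=ctrl.read_camera(n); d[n]=c
    cv2.imwrite(f"pics/{n}0.png",cv2.resize(c["image"][:,:,::-1],(800,600),interpolation=cv2.INTER_CUBIC))
    print(n,c["fx"],c["fy"],c["cx"],c["cy"],c["R"],c["t"])
pickle.dump(d,open("c0.pkl","wb"))
s=ctrl.get_state();print(s)
E
```

```text
scene 526.6554272083619 526.6554272083619 281.63661021962236 206.74182508204595 [[-0.61959635 -0.78486926  0.00897841]
 [-0.68543673  0.5354573  -0.49341866]
 [ 0.38246158 -0.31187453 -0.8697456 ]] [0.27544066 0.49970626 1.11500652]
top 421.6030689335704 421.6030689335704 286.15977529868064 202.10526837112616 [[ 1.95475525e-02 -9.99808435e-01 -9.93037774e-04]
 [-9.86413314e-01 -1.91235997e-02 -1.63165751e-01]
 [ 1.63115504e-01  4.16903677e-03 -9.86598171e-01]] [-0.09607533  0.5766989   1.09851624]
{'time': 0.1, 'qpos': array([ 1.15498352e+00,  2.87112109e-01,  1.57806433e+00,  1.89552694e-05,
        1.27861982e+00, -1.49999294e-01]), 'dq': array([-0.00020365, -0.00169266, -0.00244385, -0.00061546,  0.00058044,
       -0.00040957]), 'joint_efforts': array([ 6.39746522e-04, -4.07298231e+01, -2.93698704e+01, -1.24372928e-04,
        3.35104167e-03,  4.67991606e-05]), 'eef_pos': array([0.17705058, 0.65077034, 0.24704385]), 'tcp_rot': array([ 1.32518457e-01,  9.91179925e-01, -1.05546952e-03, -3.16277033e-04]), 'contact_force': array([-0.03722458, -0.13209152, -0.22808485]), 'wrist_torque': array([-0.02202444, -0.01247465, -0.02209705]), 'finger_force': 0.0, 'opening': 0.9973572301698549}
```

View pics/scene0.png

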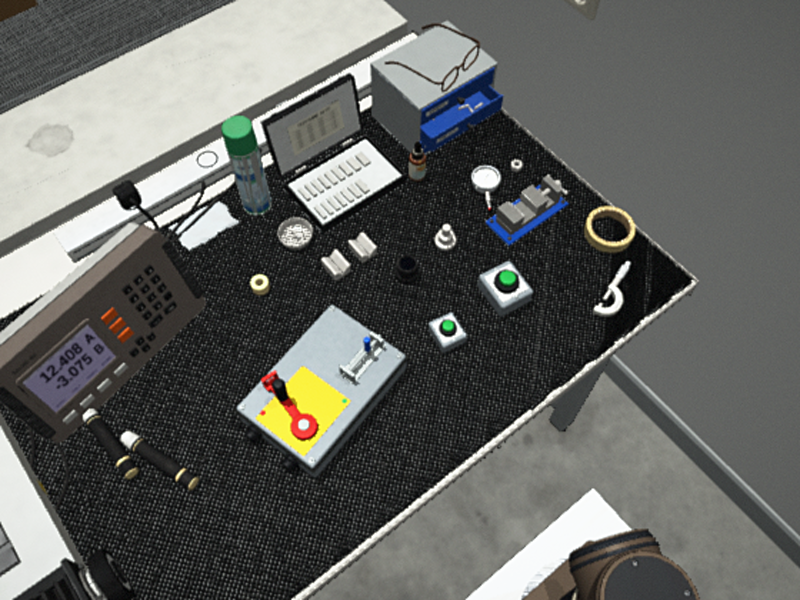

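View pics/top0.png

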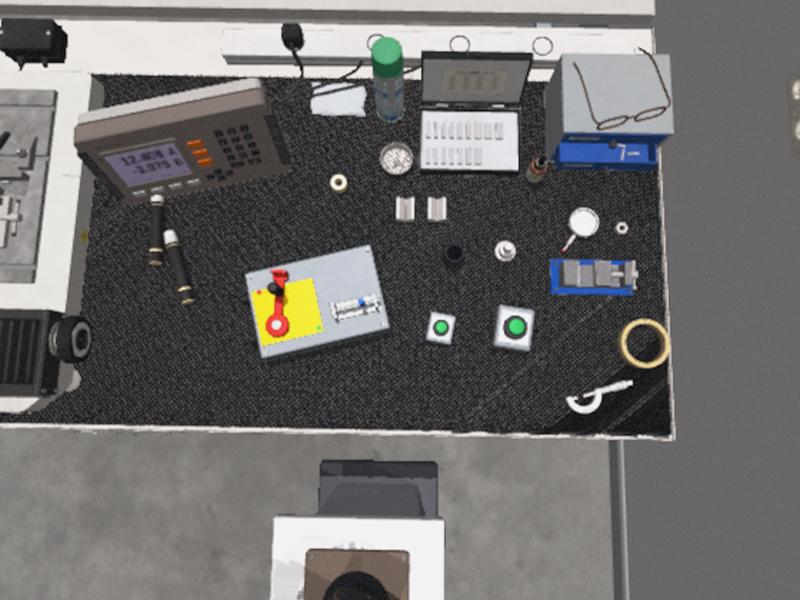

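The isolator is at about (318,300) in the top picture and (322,388) in the scene picture, with the handle near on. The larger start station is at (514,327) top and (506,282) scene. Next, enlarged crops.

```bash
python3 - <<'E'
import pickle,cv2,numpy as np
d=pickle.load(open("c0.pkl","rb"))
def crop(n,x,y,w,h):
    return cv2.resize(d[n]["image"][y:y+h,x:x+w,::-1],(w*6,h*6),interpolation=cv2.INTER_CUBIC)
cv2.imwrite("pics/cs.png",crop("scene",160,205,130,100)) 
cv2.imwrite("pics/ct.png",crop("top",165,165,125,95))
a=crop("scene",325,175,60,60);b=crop("top",335,200,60,60)
cv2.imwrite("pics/st.png",np.hstack([a,b]))
E
```

```text
(no output)
```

View pics/cs.png

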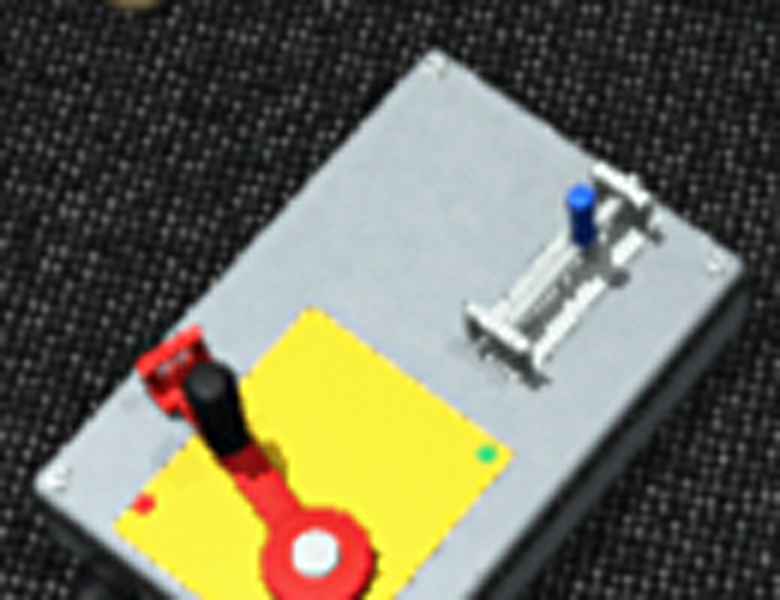

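View pics/ct.png

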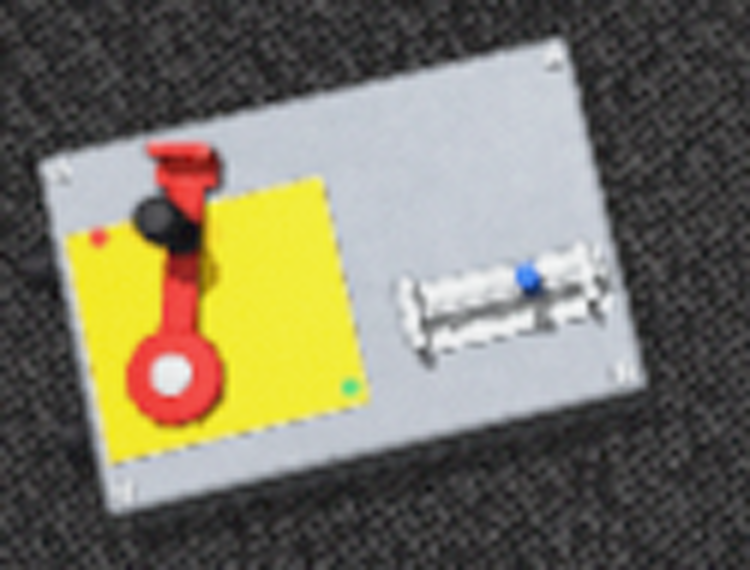

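View pics/st.png

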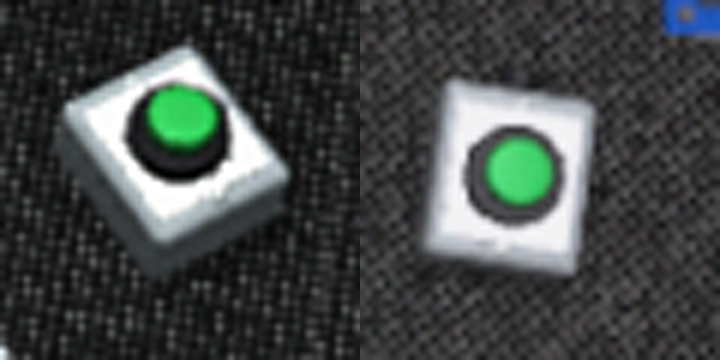

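Corners, cap, knob and grip are readable in both crops; fitting poses now.

```bash
cat > h.py <<'E'
import numpy as np
from scipy.spatial.transform import Rotation as R
def proj(c,X):
    p=c["R"]@np.array(X)+c["t"]; return np.array([c["fx"]*p[0]/p[2]+c["cx"],c["fy"]*p[1]/p[2]+c["cy"]])
def enc(P,x,y,z):
    c,s=np.cos(P[2]),np.sin(P[2]); return np.array([P[0]+c*x-s*y,P[1]+s*x+c*y,z])
E
python3 - <<'E'
import pickle,numpy as np
from h import *
from scipy.optimize import least_squares
d=pickle.load(open("c0.pkl","rb"))
off={"scene":(160,205),"top":(165,165)}
px=lambda n,u,o=None:(np.array(u)+.5)/6-.5+np.array(o or off[n])
C=[("top",(40,160),(.085,.125,.055)),("top",(567,38),(.085,-.125,.055)),("top",(645,385),(-.085,-.125,.055)),("top",(112,515),(-.085,.125,.055)),
("scene",(35,483),(.085,.125,.055)),("scene",(432,50),(.085,-.125,.055)),("scene",(743,262),(-.085,-.125,.055)),
("scene",(315,552),(-.03,.08,.071)),("top",(171,374),(-.03,.08,.071))]
G=[("scene",(208,380)),("top",(157,218))]; K=[("scene",(580,195)),("top",(527,273))]
def m(v):
    r=[]
    for n,u,X in C: r.append(proj(d[n],enc(v,*X))-px(n,u))
    for n,u in G: r.append(proj(d[n],enc(v,-.03+.062*np.cos(v[3]),.08-.062*np.sin(v[3]),.122))-px(n,u))
    for n,u in K: r.append(proj(d[n],enc(v,-.03,-.084+v[4],.113))-px(n,u))
    return np.concatenate(r)
s=least_squares(m,[.5,.1,.2,.2,0]);v=s.x
print(v,np.round(s.fun.reshape(-1,2),2))
np.save("v.npy",v)
B=least_squares(lambda p:np.concatenate([proj(d["scene"],[*p,.062])-px("",(182,110),(325,175)),proj(d["top"],[*p,.062])-px("",(159,171),(335,200))]),[.5,-.2])
print("start",B.x,B.fun)
print("pivot",enc(v,-.03,.08,.105),"grip",enc(v,-.03+.062*np.cos(v[3]),.08-.062*np.sin(v[3]),.105),"off",enc(v,-.03,.018,.105),"knob",enc(v,-.03,-.084+v[4],.1),"home",enc(v,-.03,-.058,.1))
E
```

```text
[5.51506004e-01 8.78945271e-02 2.56050639e-01 2.76139011e-01
 2.35573086e-04] [[-1.11 -0.42]
 [ 0.88 -1.15]
 [ 2.17  1.31]
 [-0.88  1.71]
 [-3.2   0.39]
 [-0.54 -2.07]
 [ 1.68 -0.23]
 [-0.39  0.36]
 [ 0.49  0.5 ]
 [-0.32 -0.02]
 [ 0.3   0.11]
 [-0.34  0.14]
 [ 0.5   0.63]]
start [ 0.50975467 -0.28718742] [-0.65423146  0.49180128  0.77145584  0.10458312]
pivot [0.50222312 0.15768849 0.105     ] grip [0.56421061 0.15644309 0.105     ] off [0.51792536 0.09770983 0.105     ] knob [ 0.54369841 -0.00073685  0.1       ] home [0.53717326 0.0241876  0.1       ]
```

Emit:
{"api": "drive_tool", "payload": {
  "moves": [
    [[0,0,0],[0,0,-0.05],0.06],
    [[0,0,0],[0,-0.03,-0.04],0.06],
    [[0,0,0],[-0.02,-0.05,0],0.06],
    [[0,0,0],[-0.03,-0.05,0],0.06],
    [[0,0,0],[-0.04,-0.045,0],0.06]
  ]
}}

```text
time: 0.72
eef_pos: [0.2177, 0.457, 0.3379]
tcp_rot: [0.132, 0.991, -0.0, -0.0]
contact_force: [1.7, -0.6, 0.2]
opening: 0.697
finger_force: 0.0
```

```bash
cat >> h.py <<'E'
def to(target,yaw=None):
    "remaining shift in tool axes, and turn about tool z so that tool y has world angle yaw"
    from plant import ctrl
    s=ctrl.get_state(); r=R.from_quat(s["tcp_rot"]); y=r.as_matrix()[:,1]; a=np.arctan2(y[1],y[0])
    print("t",round(s["time"],2),"p",np.round(s["eef_pos"],4),"F",np.round(s["contact_force"],1),"q",np.round(s["qpos"],2),"yawy",round(a,4),"tilt",np.round(r.as_matrix()[:,2],3))
    print("shift",np.round(r.inv().apply(np.array(target)-s["eef_pos"]),4), "turn",None if yaw is None else np.round((a-yaw+np.pi/2)%np.pi-np.pi/2,4))
E
python3 - <<'E'
import pickle,numpy as np
from h import *
from scipy.optimize import least_squares
d=pickle.load(open("c0.pkl","rb"))
off={"scene":(160,205),"top":(165,165)}
px=lambda n,u,o=None:(np.array(u)+.5)/6-.5+np.array(o or off[n])
C=[("top",(40,160),(1,1)),("top",(567,38),(1,-1)),("top",(645,385),(-1,-1)),("top",(112,515),(-1,1)),
("scene",(35,483),(1,1)),("scene",(432,50),(1,-1)),("scene",(743,262),(-1,-1))]
W=[("scene",(315,552),(-.03,.08,.071)),("top",(171,374),(-.03,.08,.071))]
G=[("scene",(208,380)),("top",(157,218))]; K=[("scene",(580,195)),("top",(527,273))]
def m(v):
    r=[]
    for n,u,X in C: r.append(proj(d[n],enc(v,X[0]*v[5],X[1]*v[6],.055))-px(n,u))
    for n,u,X in W: r.append(proj(d[n],enc(v,*X))-px(n,u))
    for n,u in G: r.append(proj(d[n],enc(v,-.03+.062*np.cos(v[3]),.08-.062*np.sin(v[3]),.122))-px(n,u))
    for n,u in K: r.append(proj(d[n],enc(v,-.03,-.084+v[4],.113))-px(n,u))
    return np.concatenate(r)
s=least_squares(m,[.5,.1,.2,.2,0,.08,.12]);v=s.x
print(v,np.round(s.fun.reshape(-1,2),2))
np.save("v.npy",v)
g=enc(v,-.03+.062*np.cos(v[3]),.08-.062*np.sin(v[3]),.105)
print("pivot",enc(v,-.03,.08,.105),"grip",g,"off",enc(v,-.03,.018,.105),"knob",enc(v,-.03,-.084+v[4],.1),"home",enc(v,-.03,-.058,.1))
to(g)
E
```

```text
[5.51702267e-01 8.77742455e-02 2.55182482e-01 2.74131853e-01
 3.71380182e-04 8.11882281e-02 1.21266036e-01] [[ 0.58  0.49]
 [-0.06  0.45]
 [ 0.51  0.22]
 [ 0.24 -0.13]
 [-0.9  -0.02]
 [-0.28 -0.31]
 [-0.5  -0.02]
 [-0.43  0.25]
 [ 0.53  0.4 ]
 [-0.38 -0.1 ]
 [ 0.3   0.01]
 [-0.37  0.11]
 [ 0.49  0.6 ]]
pivot [0.50247999 0.15761097 0.105     ] grip [0.56446886 0.15643618 0.105     ] off [0.51813015 0.0976187  0.105     ] knob [ 0.54378345 -0.00071891  0.1       ] home [0.53731423 0.02407979 0.1       ]
t 0.72 p [0.2177 0.457  0.3379] F [ 1.7 -0.6  0.2] q [ 0.93 -0.15  1.88 -0.    1.42 -0.38] yawy 1.3068 tilt [-0. -0. -1.]
shift [-0.4131 -0.1996  0.233 ] turn None
```

Emit:
{"api": "drive_tool", "payload": {
  "moves": [
    [[0,0,0],[-0.05,-0.025,0],0.06],
    [[0,0,0],[-0.05,-0.025,0],0.06],
    [[0,0,0],[-0.05,-0.025,0],0.06],
    [[0,0,0],[-0.05,-0.025,0],0.06],
    [[0,0,0],[-0.05,-0.025,0.02],0.06]
  ]
}}

```text
time: 1.35
eef_pos: [0.4283, 0.2714, 0.3198]
tcp_rot: [0.133, 0.991, 0.001, 0.002]
contact_force: [1.2, 0.4, -1.0]
opening: 0.698
finger_force: 0.0
```

Emit:
{"api": "drive_tool", "payload": {
  "moves": [
    [[0,0,0],[-0.05,-0.025,0.02],0.06],
    [[0,0,0],[-0.05,-0.025,0.03],0.06],
    [[0,0,0],[-0.04,-0.015,0.03],0.06],
    [[0,0,0],[-0.02,-0.008,0.03],0.06],
    [[0,0,0],[0,0,0],0.06]
  ]
}}

```text
time: 1.98
eef_pos: [0.5598, 0.1592, 0.2048]
tcp_rot: [0.134, 0.991, -0.001, -0.004]
contact_force: [-0.1, 0.3, -0.8]
opening: 0.704
finger_force: 0.0
```

```bash
python3 -c "
from h import *
to([.5645,.1564,.105])"
```

```text
t 1.98 p [0.5598 0.1592 0.2048] F [-0.1  0.3 -0.8] q [ 0.1   0.13  1.85  0.    1.18 -1.2 ] yawy 1.3027 tilt [-0.008 -0.001 -1.   ]
shift [-0.006  -0.0012  0.0997] turn None
```

Emit:
{"api": "drive_tool", "payload": {
  "moves": [
    [[0,0,0],[-0.005,-0.001,0.03],0.06],
    [[0,0,0],[0,0,0.035],0.06],
    [[0,0,0],[0,0,0.033],0.06],
    [[0,0,0],[0,0,0],0.03],
    [[0,0,0],[0,0,0],0.015]
  ],
  "grip_force": 30
}}

```text
time: 2.6
eef_pos: [0.5666, 0.159, 0.1129]
tcp_rot: [0.132, 0.991, 0.0, 0.001]
contact_force: [0.7, 0.7, -0.2]
opening: 0.284
finger_force: 0.6
```

Emit:
{"api": "drive_tool", "payload": {
  "moves": [
    [[0,0,0],[0,0,0],0.012],
    [[0,0,0],[0,0,0],0.012]
  ]
}}

```text
time: 2.85
eef_pos: [0.5665, 0.1587, 0.1131]
tcp_rot: [0.132, 0.991, 0.0, 0.001]
contact_force: [-2.8, 0.0, 6.6]
opening: 0.232
finger_force: 30.5
```

```bash
python3 - <<'E'
from h import *
from plant import ctrl
v=np.load("v.npy")
s=ctrl.get_state();print(s["opening"]*85.4,s["finger_force"])
to([.5645,.1564,.105])
pv=np.array([.50248,.15761]); p=s["eef_pos"][:2]-pv
print("r",np.hypot(*p),"handle",v[2]-np.arctan2(p[1],p[0]))
# arc plan
a0=np.arctan2(p[1],p[0]);a1=v[2]-np.pi/2;N=10
y=R.from_quat(s["tcp_rot"]).as_matrix()[:,1];ya=np.arctan2(y[1],y[0]);dt=(ya-v[2])/N
print("turn",dt)
q=s["eef_pos"][:2]
for k in range(1,N+1):
    a=a0+(a1-a0)*k/N; n=pv+np.hypot(*p)*np.array([np.cos(a),np.sin(a)])
    dd=n-q;q=n
    for off in(0,1):
        b=ya-dt*(k-1+off);Y=np.array([np.cos(b),np.sin(b)]);X=np.array([-Y[1],Y[0]])
        print(k,off,np.round([dd@X,dd@Y],4))
E
```

```text
19.80856488588391 30.52356719970703
t 2.85 p [0.5665 0.1587 0.1131] F [-2.8  0.   6.6] q [ 0.1   0.24  1.89  0.    1.   -1.2 ] yawy 1.3051 tilt [ 0.002  0.001 -1.   ]
shift [ 0.0014 -0.0028  0.0081] turn None
r 0.0640686484099631 handle 0.23800101825709288
turn 0.10498841593082124
1 0 [-0.0018 -0.0083]
1 1 [-0.0027 -0.0081]
2 0 [-0.0016 -0.0084]
2 1 [-0.0025 -0.0082]
3 0 [-0.0014 -0.0084]
3 1 [-0.0022 -0.0082]
4 0 [-0.0011 -0.0085]
4 1 [-0.002  -0.0083]
5 0 [-0.0009 -0.0085]
5 1 [-0.0018 -0.0083]
6 0 [-0.0006 -0.0085]
6 1 [-0.0015 -0.0084]
7 0 [-0.0004 -0.0085]
7 1 [-0.0013 -0.0084]
8 0 [-0.0002 -0.0085]
8 1 [-0.001  -0.0085]
9 0 [ 0.0001 -0.0085]
9 1 [-0.0008 -0.0085]
10 0 [ 0.0003 -0.0085]
10 1 [-0.0006 -0.0085]
```

Emit:
{"api": "drive_tool", "payload": {
  "moves": [
    [[0,0,0.105],[-0.002,-0.008,0],0.012],
    [[0,0,0.105],[-0.002,-0.008,0],0.012],
    [[0,0,0.105],[-0.0015,-0.0085,0],0.012],
    [[0,0,0.105],[-0.0012,-0.0085,0],0.012],
    [[0,0,0],[0,0,0],0.012]
  ]
}}

```text
time: 3.48
eef_pos: [0.5594, 0.1275, 0.1131]
tcp_rot: [0.338, 0.941, 0.003, 0.001]
contact_force: [-2.3, 5.3, 5.1]
opening: 0.238
finger_force: 30.6
```

```bash
cat > arc.py <<'E'
from h import *
from plant import ctrl
import sys
v=np.load("v.npy");N=int(sys.argv[1]);rr=float(sys.argv[2])
s=ctrl.get_state();pv=enc(v,-.03,.08,0)[:2];p=s["eef_pos"][:2]-pv
print("open",s["opening"]*85.4,"r",np.hypot(*p),"handle",v[2]-np.arctan2(p[1],p[0]))
to(enc(v,-.03,.08-rr,.105),v[2])
a0=np.arctan2(p[1],p[0]);a1=v[2]-np.pi/2
y=R.from_quat(s["tcp_rot"]).as_matrix()[:,1];ya=np.arctan2(y[1],y[0]);dt=(ya-v[2])/N
print("turn",dt);q=s["eef_pos"][:2]
for k in range(1,N+1):
    a=a0+(a1-a0)*k/N; n=pv+rr*np.array([np.cos(a),np.sin(a)]);dd=n-q;q=n
    b=ya-dt*(k-1);Y=np.array([np.cos(b),np.sin(b)]);X=np.array([Y[1],-Y[0]])*-1
    print(k,np.round([dd@X,dd@Y],4))
E
python3 arc.py 6 .064
```

```text
open 20.314667169176975 r 0.06438683414022349 handle 0.7411431508194666
t 3.48 p [0.5594 0.1275 0.1131] F [-2.3  5.3  5.1] q [ 0.05  0.21  1.93  0.01  0.99 -0.84] yawy 0.8813 tilt [ 0.004  0.005 -1.   ]
shift [ 0.0112 -0.0506  0.0077] turn 0.6261
turn 0.10435012217987909
1 [-0.0008 -0.0088]
2 [-0.0009 -0.0088]
3 [-0.0006 -0.0088]
4 [-0.0003 -0.0088]
5 [ 0.     -0.0088]
6 [ 0.0003 -0.0088]
```

Emit:
{"api": "drive_tool", "payload": {
  "moves": [
    [[0,0,0.104],[-0.001,-0.0088,0],0.012],
    [[0,0,0.104],[-0.001,-0.0088,0],0.012],
    [[0,0,0.104],[-0.0006,-0.0088,0],0.012],
    [[0,0,0.104],[-0.0003,-0.0088,0],0.012],
    [[0,0,0],[0,0,0],0.012]
  ]
}}

```text
time: 4.1
eef_pos: [0.5363, 0.1016, 0.1131]
tcp_rot: [0.525, 0.851, 0.003, 0.002]
contact_force: [2.4, 4.6, 3.8]
opening: 0.23
finger_force: 30.5
```

```bash
python3 arc.py 2 .064
```

```text
open 19.68013335523278 r 0.06537716455417027 handle 1.2828825794667413
t 4.1 p [0.5363 0.1016 0.1131] F [2.4 4.6 3.8] q [-0.    0.15  2.    0.    0.98 -0.47] yawy 0.4661 tilt [ 0.007  0.003 -1.   ]
shift [ 0.0026 -0.0185  0.0079] turn 0.2109
turn 0.10545737064580968
1 [ 0.0013 -0.0093]
2 [ 0.0003 -0.0092]
```

Emit:
{"api": "drive_tool", "payload": {
  "moves": [
    [[0,0,0.105],[0.0013,-0.0092,0],0.012],
    [[0,0,0.105],[0.0005,-0.009,0],0.012],
    [[0,0,0],[0,0,0],0.012]
  ]
}}

```text
time: 4.47
eef_pos: [0.5201, 0.0943, 0.1132]
tcp_rot: [0.611, 0.792, 0.003, 0.004]
contact_force: [4.0, -0.5, 1.6]
opening: 0.237
finger_force: 30.4
```

```bash
python3 arc.py 1 .064
```

```text
open 20.273839190297377 r 0.06575081600115512 handle 1.5546139081821797
t 4.47 p [0.5201 0.0943 0.1132] F [ 4.  -0.5  1.6] q [-0.01  0.12  2.04 -0.    0.97 -0.27] yawy 0.2569 tilt [ 0.01  -0.001 -1.   ]
shift [ 0.0018 -0.0011  0.0082] turn 0.0017
turn 0.0017434098122483532
1 [ 0.0017 -0.0011]
```

Emit:
{"api": "drive_tool", "payload": {
  "moves": [
    [[0,0,0],[0,-0.001,0],0.012],
    [[0,0,0],[0,0,0],0.04],
    [[0,0,0],[0,0,0],0.05],
    [[0,0,0],[0,0,-0.05],0.05],
    [[0,0,0],[0,0,-0.05],0.05]
  ]
}}

```text
time: 5.1
eef_pos: [0.5147, 0.0946, 0.2106]
tcp_rot: [0.61, 0.793, -0.001, -0.001]
contact_force: [0.3, 0.3, -0.1]
opening: 0.586
finger_force: 0.0
```

Emit:
{"api": "drive_tool", "payload": {
  "moves": [
    [[0,0,0],[-0.04,0,-0.02],0.05],
    [[0,0,0],[-0.06,0,0],0.05],
    [[0,0,0],[0,0,0],0.05]
  ]
}}

```text
time: 5.48
eef_pos: [0.5419, -0.0051, 0.2308]
tcp_rot: [0.612, 0.791, -0.0, 0.0]
contact_force: [0.4, 0.1, 1.0]
opening: 0.582
finger_force: 0.0
```

```bash
python3 - <<'E'
from h import *
from plant import ctrl
import cv2,pickle
d={n:ctrl.read_camera(n) for n in("scene","top")}
pickle.dump(d,open("c1.pkl","wb"))
a=cv2.resize(d["scene"]["image"][205:330,160:290,::-1],(780,750)[:2],interpolation=cv2.INTER_CUBIC)[:600]
cv2.imwrite("pics/cs1.png",a)
v=np.load("v.npy")
to(enc(v,-.03,-.084,.1),v[2])
E
```

```text
t 5.58 p [ 0.5409 -0.0023  0.23  ] F [-0.   0.3 -1.1] q [-0.19  0.01  1.92  0.    1.21 -0.45] yawy 0.2578 tilt [-0.002  0.001 -1.   ]
shift [0.0003 0.0034 0.13  ] turn 0.0026
```

View pics/cs1.png

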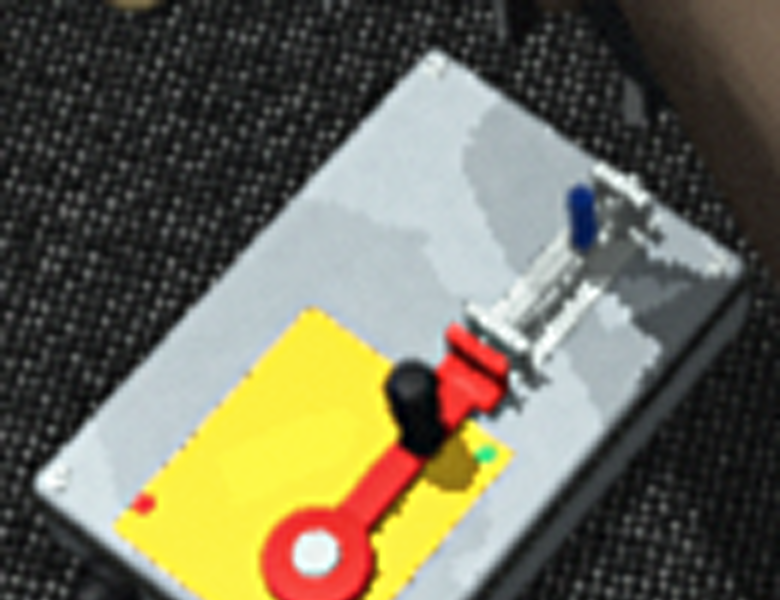

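Handle lug now stands just before the hasp lug; grip top at crop (411,377), lug top about (477,348). Working out its angle.

```bash
python3 - <<'E'
from h import *
import pickle
v=np.load("v.npy");d=pickle.load(open("c1.pkl","rb"))["scene"]
o=np.array([160,205]);b=np.array([-.38,0])
for th in(1.47,1.51,1.55,1.59,1.63):
    f=lambda r,t,z:np.round((proj(d,enc(v,-.03+r*np.cos(th)+t*np.sin(th),.08-r*np.sin(th)+t*np.cos(th),z))-b-o+.5)*6-.5)
    print(th,"grip",f(.062,0,.122),"lugL",f(.095,.014,.085),f(.095,-.014,.085),"far",f(.101,.014,.085),f(.101,-.014,.085))
h=lambda x,y,z:np.round((proj(d,enc(v,x,y,z))-b-o+.5)*6-.5)
print("hasp",h(-.015,-.027,.085),h(-.045,-.027,.085),h(-.015,-.033,.085),h(-.045,-.033,.085))
E
```

```text
1.47 grip [396. 371.] lugL [422. 324.] [482. 359.] far [431. 312.] [491. 347.]
1.51 grip [401. 374.] lugL [431. 328.] [490. 365.] far [440. 316.] [499. 353.]
1.55 grip [407. 378.] lugL [440. 332.] [497. 371.] far [449. 321.] [506. 360.]
1.59 grip [412. 382.] lugL [448. 336.] [503. 378.] far [458. 325.] [513. 367.]
1.63 grip [417. 386.] lugL [456. 341.] [510. 385.] far [467. 330.] [520. 374.]
hasp [462. 310.] [522. 353.] [472. 299.] [531. 342.]
```

The angle matches about 1.575. Going down onto the knob.

Emit:
{"api": "drive_tool", "payload": {
  "moves": [
    [[0,0,0],[0,0.003,0.04],0.04],
    [[0,0,0],[0,0,0.04],0.04],
    [[0,0,0],[0,0,0.03],0.04],
    [[0,0,0],[0,0,0],0.04]
  ]
}}

```text
time: 6.08
eef_pos: [0.5414, 0.0005, 0.1174]
tcp_rot: [0.609, 0.793, -0.002, -0.004]
contact_force: [-0.3, -0.2, 0.2]
opening: 0.468
finger_force: 0.0
```

```bash
python3 - <<'E'
from h import *
v=np.load("v.npy")
to(enc(v,-.03,-.0836,.101),v[2])
E
```

```text
t 6.08 p [5.414e-01 5.000e-04 1.174e-01] F [-0.3 -0.2  0.2] q [-0.19  0.15  2.    0.    1.   -0.45] yawy 0.261 tilt [-0.008  0.002 -1.   ]
shift [-0.0019  0.0021  0.0163] turn 0.0058
```

Emit:
{"api": "drive_tool", "payload": {
  "moves": [
    [[0,0,0],[-0.002,0.002,0.014],0.04],
    [[0,0,0],[0,0,0],0.025],
    [[0,0,0],[0,0,0],0.012],
    [[0,0,0],[0,0,0],0.005],
    [[0,0,0],[0,0,0],0.005]
  ]
}}

```text
time: 6.7
eef_pos: [0.5449, -0.0033, 0.1073]
tcp_rot: [0.609, 0.793, -0.002, -0.002]
contact_force: [-7.8, -2.6, 3.7]
opening: 0.118
finger_force: 29.2
```

```bash
python3 - <<'E'
from h import *
v=np.load("v.npy")
to(enc(v,-.03,-.058,.101),v[2])
E
```

```text
t 6.7 p [ 0.5449 -0.0033  0.1073] F [-7.8 -2.6  3.7] q [-0.19  0.17  2.   -0.    0.98 -0.45] yawy 0.26 tilt [-0.006 -0.001 -1.   ]
shift [ 0.0284 -0.0002  0.0063] turn 0.0048
```

Emit:
{"api": "drive_tool", "payload": {
  "moves": [
    [[0,0,0],[0.005,0,0],0.005],
    [[0,0,0],[0.006,0,0],0.005],
    [[0,0,0],[0.006,0,0],0.005],
    [[0,0,0],[0.006,0,0],0.005],
    [[0,0,0],[0,0,0],0.005]
  ]
}}

```text
time: 7.32
eef_pos: [0.539, 0.0193, 0.1073]
tcp_rot: [0.609, 0.793, -0.002, -0.002]
contact_force: [-6.7, -1.6, 4.4]
opening: 0.112
finger_force: 29.3
```

```bash
python3 - <<'E'
from h import *
v=np.load("v.npy")
to(enc(v,-.03,-.058,.101),v[2])
E
```

```text
t 7.33 p [0.539  0.0193 0.1073] F [-6.7 -1.6  4.4] q [-0.15  0.16  2.01 -0.    0.98 -0.41] yawy 0.26 tilt [-0.006 -0.001 -1.   ]
shift [ 0.005  -0.0004  0.0063] turn 0.0048
```

Moved 23 mm without resistance; pushing on against the stop.

Emit:
{"api": "drive_tool", "payload": {
  "moves": [
    [[0,0,0],[0.003,0,0],0.005],
    [[0,0,0],[0.003,0,0],0.005],
    [[0,0,0],[0.001,0,0],0.005],
    [[0,0,0],[0,0,0],0.005]
  ]
}}

```text
time: 7.82
eef_pos: [0.5384, 0.022, 0.1076]
tcp_rot: [0.609, 0.793, -0.005, 0.002]
contact_force: [-4.9, -14.2, 1.3]
opening: 0.117
finger_force: 29.2
```

The stop is reached (26 mm, 14 N). Release, rise and check.

Emit:
{"api": "drive_tool", "payload": {
  "moves": [
    [[0,0,0],[0,0,0],0.02],
    [[0,0,0],[0,0,0],0.04],
    [[0,0,0],[0,0,-0.04],0.04],
    [[0,0,0],[0,0,-0.06],0.04],
    [[0,0,0],[-0.05,0,-0.02],0.0]
  ]
}}

```text
time: 8.45
eef_pos: [0.5539, -0.0203, 0.2322]
tcp_rot: [0.608, 0.794, 0.002, 0.004]
contact_force: [1.4, -0.8, -0.6]
opening: 0.27
finger_force: 0.0
```

Emit:
{"api": "drive_tool", "payload": {
  "moves": [
    [[0,0,0],[-0.06,0,0],0],
    [[0,0,0],[-0.06,0,0],0],
    [[0,0,0],[-0.05,0,0],0],
    [[0,0,0],[-0.03,0,0],0],
    [[0,0,0],[0,0,0],0]
  ]
}}

```text
time: 9.07
eef_pos: [0.6036, -0.2171, 0.2269]
tcp_rot: [0.611, 0.792, 0.0, 0.0]
contact_force: [0.8, 0.8, -1.1]
opening: -0.004
finger_force: 0.0
```

```bash
python3 - <<'E'
from h import *
from plant import ctrl
import cv2
c=ctrl.read_camera("scene")
cv2.imwrite("pics/cs2.png",cv2.resize(c["image"][205:305,160:290,::-1],(780,600),interpolation=cv2.INTER_CUBIC))
v=np.load("v.npy");print((proj(c,enc(v,-.03,-.058,.113))-[160,205]+.5)*6)
to([.5098,-.2872,.079])
E
```

```text
[536.7745358  243.79921843]
t 9.12 p [ 0.6033 -0.2156  0.2268] F [ 0.8  0.9 -0.6] q [-0.5   0.23  1.69  0.    1.23 -0.76] yawy 0.2579 tilt [ 0.     0.001 -1.   ]
shift [-0.0454 -0.1087  0.1477] turn None
```

View pics/cs2.png

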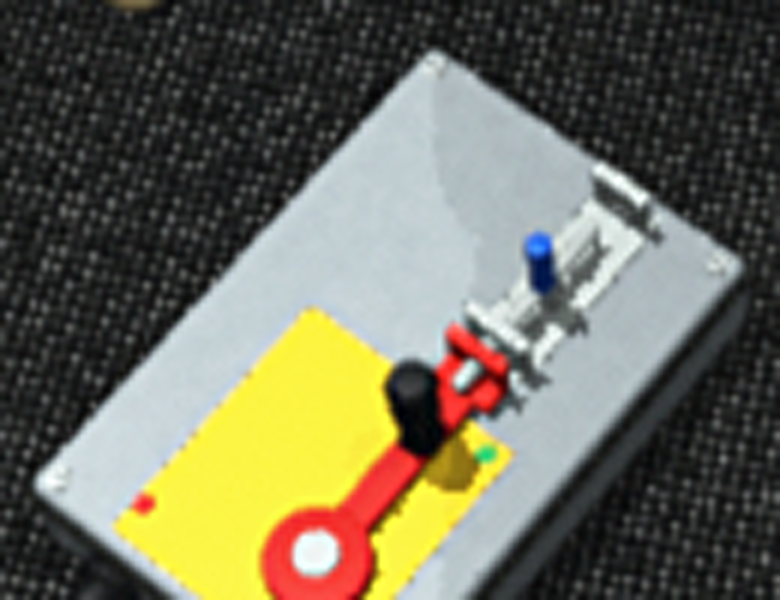

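The steel nose is visible through the red lug at (466,375), and the knob top at (538,243) matches the fully home position. Now the start button.

Emit:
{"api": "drive_tool", "payload": {
  "moves": [
    [[0,0,0],[-0.015,-0.04,0],0],
    [[0,0,0],[-0.015,-0.04,0.03],0],
    [[0,0,0],[-0.015,-0.03,0.04],0],
    [[0,0,0],[0,0,0.02],0],
    [[0,0,0],[0,0,0],0]
  ]
}}

```text
time: 9.75
eef_pos: [0.508, -0.2851, 0.1353]
tcp_rot: [0.609, 0.793, 0.0, -0.002]
contact_force: [-0.2, -0.0, -0.0]
opening: 0.0
finger_force: 0.0
```

```bash
python3 -c "
from h import *
to([.5098,-.2872,.079])"
```

```text
t 9.75 p [ 0.508  -0.2851  0.1353] F [-0.2 -0.  -0. ] q [-0.69  0.21  1.89  0.    1.05 -0.95] yawy 0.26 tilt [-0.002  0.003 -1.   ]
shift [-0.0026  0.0013  0.0563] turn None
```

Emit:
{"api": "drive_tool", "payload": {
  "moves": [
    [[0,0,0],[-0.002,0.001,0.025],0],
    [[0,0,0],[0,0,0.022],0],
    [[0,0,0],[0,0,0.004],0],
    [[0,0,0],[0,0,0],0]
  ]
}}

```text
time: 10.25
eef_pos: [0.5111, -0.2886, 0.0871]
tcp_rot: [0.609, 0.793, 0.0, 0.001]
contact_force: [0.3, -0.7, 0.5]
opening: -0.001
finger_force: 0.0
```

Emit:
{"api": "drive_tool", "payload": {
  "moves": [
    [[0,0,0],[0,0,0.006],0],
    [[0,0,0],[0,0,0.003],0],
    [[0,0,0],[0,0,0.003],0],
    [[0,0,0],[0,0,0],0]
  ]
}}

```text
time: 10.75
eef_pos: [0.5105, -0.2891, 0.0745]
tcp_rot: [0.61, 0.792, 0.0, 0.001]
contact_force: [0.4, 0.9, 3.3]
opening: -0.002
finger_force: 2.0
```

Emit:
{"api": "drive_tool", "payload": {
  "moves": [
    [[0,0,0],[0,0,0.0015],0],
    [[0,0,0],[0,0,0.0015],0],
    [[0,0,0],[0,0,0],0]
  ]
}}

```text
time: 11.12
eef_pos: [0.5105, -0.2891, 0.0729]
tcp_rot: [0.61, 0.793, 0.0, 0.0]
contact_force: [-1.5, 3.5, 11.9]
opening: 0.004
finger_force: 5.9
```

The force climbed to 12 N and the motion stopped, so it is fully down. Rising.

Emit:
{"api": "drive_tool", "payload": {
  "moves": [
    [[0,0,0],[0,0,-0.02],0],
    [[0,0,0],[0,0,-0.04],0],
    [[0,0,0],[0,0,-0.04],0],
    [[0,0,0],[0,0,-0.03],0],
    [[0,0,0],[0,0,0],0]
  ]
}}

```text
time: 11.75
eef_pos: [0.5107, -0.2899, 0.2039]
tcp_rot: [0.61, 0.792, -0.0, 0.003]
contact_force: [-0.3, 0.6, -0.2]
opening: 0.0
finger_force: 0.0
```

```bash
python3 - <<'E'
from h import *
from plant import ctrl
import cv2
c=ctrl.read_camera("scene")
cv2.imwrite("pics/end.png",cv2.resize(c["image"][:,:,::-1],(800,600),interpolation=cv2.INTER_CUBIC))
to([.5098,-.2872,.079])
E
```

```text
t 11.8 p [ 0.5098 -0.2891  0.2015] F [ 0.  -0.3 -0.6] q [-0.69  0.13  1.84 -0.    1.16 -0.95] yawy 0.259 tilt [ 0.001 -0.001 -1.   ]
shift [0.002  0.0004 0.1225] turn None
```

View pics/end.png

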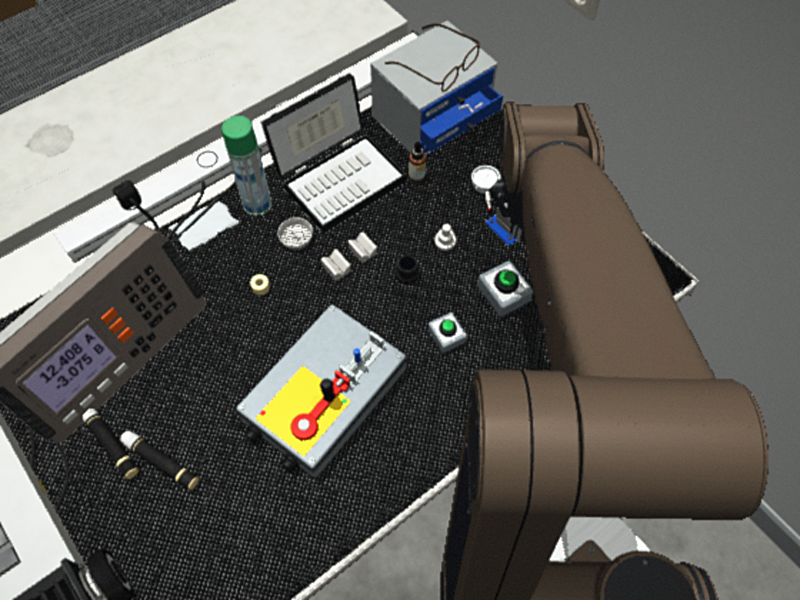

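The button at (507,281) is up again, the bolt is home, and the bystanders in view are undisturbed. The arm hides the micrometer, but nothing came near it. Handing in.

```bash
python3 -c "
from plant import ctrl
print(ctrl.sign_off())"
```

```text
the job is handed in; nothing more can be done
None
```

The isolator is locked off with the bolt fully home; I then pressed the start button fully down and it came back up, and the job is handed in at about 12 s of the 51 s allowed (no verdict was returned).

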